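Reset the tripped thermal cut-out

TASK

One of the three thermal cut-outs on the bench supply unit has tripped: its black lever stands about upright, half-way. Reset it by pushing that lever fully to OFF (to the front, away from the unit's wiring duct) until the latch has gone in and the lever meets its firm stop, then throw it fully to ON (to the back, towards the duct). Never press on the lever with more than 15 N, and leave the other two levers and the things round the unit as they are.

Things in the scene. Friction and masses are not known exactly. Their poses are not given: they have to be found in the camera images.
- cutout_trip: The tripped one of three like modules in a row, 70 mm apart (its place in the row varies): white plastic, fixed, 104 x 62 x 60 mm (x, y, z). Origin at the centre of its underside; z up, x towards the wiring duct at the back = ON, -x = OFF. Resistance to OFF, felt at 45 to 60 mm from the lever's axis: first free (about 1 N), then the latch over some 6 to 10 mm (3 to 6 N), then the stop.
- trip_pivot (a point): Point on the tripped lever's axis, at the module's mid-width, 52 mm above the module's underside (66 mm above the worktop). The axis runs along the module's y. The housing's top is 8 mm higher, two low collars beside the lever 11.5 mm higher. Once the latch is in, the lever swings freely to a hard ON stop; before, it is blocked hard at about +0.1 rad.
- trip_tip (a point): Centre of the top end of the tripped black lever, 76 mm from its axis. The lever is a straight bar 10 mm thick (x) and 14 mm wide (y); some 65 mm of it stand clear of the housing. More than 15 N on it breaks it. The OFF stop is stiff (sprung, several N more per mm); the latch is in when the stop is met, and 8 to 11 N shows it.
- lever_trip (a joint): Lean of the tripped lever, rad from upright: positive towards ON (+x of the module), negative towards OFF. Starts within 0.05 of upright, stays where it is left. Where the OFF stop comes differs at every start, anywhere from -0.2 to -0.65, and cannot be seen: it must be felt. The ON stop is at +0.5.
- lever_on (a joint): Like lever of a neighbouring module that is on; its value is the lean in rad from upright, about the axis 52 mm above the module's underside: positive leans towards ON (+x of the module), negative towards OFF; starts at about 0.47. Leave alone.
- lever_off (a joint): Like lever of a neighbouring module that is switched off on purpose; its value is the lean in rad from upright, about the axis 52 mm above the module's underside: positive leans towards ON (+x of the module), negative towards OFF; starts at about -0.55. Leave alone.
- supply_unit: Fixed grey carrier plate, 180 x 240 x 14 mm, with the three modules in a row along its y and a wiring duct 52 mm high along its back (+x). Origin at the centre of its underside.
- cup: Loose white sample cup with a lid, 59 mm across, 66 mm high, beside the unit at its left; origin at the centre of its underside. Leave alone.
- slide_box: Loose small teal slide box, 48 x 67 x 22 mm, in front of the unit; origin at the centre of its underside. Leave alone.
- petri: Loose flat round dish, 64 mm across, 6 mm high, beside the unit at its right; origin at the centre of its underside. Leave alone.

How it is judged:
On the way:
1. the tripped lever is pushed well over to OFF (value of joint lever_trip below -0.15 rad), for 0.1 s.
At the end, for the whole second after the job is handed in: The tripped lever has been reset and stands at ON (leaning more than 0.4 rad towards the back, at rest); the lever that was on is still on (above 0.3 rad) and the one that was off is still off (below -0.35 rad) (value of joint lever_trip above 0.4 rad and value of joint lever_on above 0.3 rad and value of joint lever_off below -0.35 rad and not (velocity of joint lever_trip above 0.05 rad/s)); the robot touches nothing.
It fails at once if the tripped lever is pressed with more than 15 N (contact force between any of the fingers, the arm and lever_trip above 15 N).
It fails at once if the lever that is on is moved away from ON (below 0.3 rad) (value of joint lever_on below 0.3 rad).
It fails at once if the lever that is off is moved away from OFF (above -0.35 rad) (value of joint lever_off above -0.35 rad).
It fails at once if the cup, the slide box or the dish beside the unit is knocked away (more than 30 mm) (distance of any of cup, slide_box, petri from where it was at the start of the episode above 0.03 m).
It also fails if it takes over 45 s, if anything falls off the work surface, if the arm or the gripper's body presses on something with over 40 N, if the wrist force passes 120 N, or if a joint passes its speed limit or range.

ROBOT

A 6-joint arm with a two-finger parallel gripper is mounted at the origin on a cart in front of the work surface, level with it; the furniture and walls round the work are solid. World frame = base frame: x ahead of the robot, y to its left, z up, the work surface at z = 0. Lengths are in m, angles in rad, forces in N, time in s.
With the tool pointing down it reaches from about 0.3 to 0.875 m from the base axis. Payload 4.2 kg.
Tool frame: the origin (TCP) lies between the finger pads; the fingertips stand 8 mm ahead of it and the grasp point (between the pads) lies 11 mm behind it; x points along the fingers, y is the direction in which the jaws open and shut, and the axes are right-handed (so a half turn about x gives the same grasp; the last joint's range is limited). The gripper opens to 85 mm and grips with 20 to 120 N. Pads are 22 mm wide; open, the fingers measure 114 mm over their backs; the gripper's body (76 mm by 85 mm) begins 54 mm behind the grasp point. The pads swing forward as they close: fully open they stand 13 mm farther back than shut.
Start: joints at [1.242, 0.32, 1.565, -0, 1.257, -0.02], TCP at [0.175, 0.548, 0.239] pointing down, gripper open.
Joint ranges: [-3.11, 3.11], [-0.84, 2.01], [0.21, 2.61], [-1.34, 4.49], [0.05, 2.63], [-2.56, 2.56]. Speed limits (rad/s): [2.57, 2.57, 3.14, 3.14, 3.14, 3.14].

INTERFACE

Orientations are given as a unit quaternion [w, x, y, z].
In Python, from workcell import read_state, camera, camera_model, job_done gives the robot as it stands. The module is installed in compiled form; this text tells all that it offers.
- The arm moves only by the tool step_arm, never from a script. Its argument "plan" is text: rows parted by semicolons, each of 7 numbers parted by spaces: the turn, a rotation vector about the tool's x, y, z in rad, then the shift along the tool's x, y, z in mm, then the opening, from -1 (shut) to 1 (fully open). A call has 1 to 5 rows; each row is the pose to reach, as a shift and turn from the pose measured when the call began, along the tool's axes at that moment; what a row does not reach only later rows make up. A row lasts 1/8 s, in which the tool goes at most 62.5 mm and 10.7 degrees, less where a joint would pass 70% of its speed; a pose out of reach is approached as far as the arm can. A call with a gripper value outside its range is refused whole. The fingers move at their own pace and stop on an object; the grip force is fixed at half the most. Time passes only in rows, so rows that repeat a pose let the fingers close. It gives the time, the measured TCP pose, the force and the opening at its end, in the units of the state.
- read_state(): the state, without advancing time (a new reading comes with each control period).
- camera(name): name is "scene" or "top"; returns the picture (384x512x3 uint8, red, green, blue); there is no depth.
- camera_model(name): a dict with "fx", "fy", "cx", "cy" (pixels), "distortion" ([k1, k2, p1, p2, k3] as OpenCV has them; the pictures are not rectified), "xyz" and "orientation" of the camera in the world. Camera axes: x right, y down, z forward; pixel columns grow to the right and rows downward; lengths in m; the calibration is good to about 2 mm. A picture is of the moment at which its call begins. camera_model takes no time and is no camera call.
- job_done(): hands the job in, once; it reports no verdict.
The state is a dict: "t": time; "q": joint angles; "qd": joint speeds; "joint_torque": joint torques, N m; "ee_pos": TCP position; "ee_rot": TCP orientation; "force": force on the tool from outside, world axes, zero at the start; "wrist_torque": the same for the moment, N m; "grip_width": finger opening in m.
Only numpy, scipy, OpenCV 4.12 (cv2) and the standard library are available. Lean on these libraries where they do the work, as an engineer would, in place of code of your own. Each camera call takes 0.05 s, during which the arm holds its last target.

## Working session

There is one attempt and no reset: what is moved stays moved. The work goes in short steps, Python scripts to look and compute and a tool call to move; the robot and the scene stay as the last step left them, time stands still between calls to the robot, and variables do not carry over. Pictures are saved under pics/ and viewed, and the job is handed in when it is done.

Besides the shell and the picture viewer there is one more tool, called after "Emit:" by a JSON object that holds its "name" and its "arguments", one argument or row to a line. step_arm: Moves the arm, as the interface text tells. Its arguments: {"type":"object","properties":{"plan":{"type":"string"}},"required":["plan"]}

```bash
mkdir -p pics; python3 - <<'E'
from workcell import *
import cv2
for n in("scene","top"):
    cv2.imwrite(f"pics/{n}0.png",camera(n)[:,:,::-1]); print(camera_model(n))
print(read_state())
E
```

```text
{'fx': 490.9291295402288, 'fy': 490.9291295402288, 'cx': 257.0227146409683, 'cy': 194.53856061894442, 'distortion': array([-0.06390034,  0.        ,  0.        ,  0.        ,  0.        ]), 'xyz': array([-0.17825368, -0.47521074,  0.83329334]), 'orientation': array([-0.38390343,  0.80403156, -0.41494624,  0.1843123 ])}
{'fx': 348.79879205456007, 'fy': 348.79879205456007, 'cx': 255.7358608114356, 'cy': 192.83826810963018, 'distortion': array([-0.04829411,  0.        ,  0.        ,  0.        ,  0.        ]), 'xyz': array([0.37093714, 0.03082579, 0.94807761]), 'orientation': array([ 0.0694759 , -0.69739586,  0.71007328, -0.06788258])}
{'t': 0.1, 'q': array([ 1.24196778e+00,  3.20243146e-01,  1.56553906e+00, -1.52781541e-05,
        1.25740085e+00, -1.99999799e-02]), 'qd': array([ 0.00072053, -0.00030179, -0.00272647,  0.00082604,  0.00179352,
        0.00149208]), 'joint_torque': array([ 4.63468086e-05, -4.16406441e+01, -2.34707397e+01,  1.28735610e-04,
        4.85518860e-03,  9.79445304e-06]), 'ee_pos': array([0.17464002, 0.54741282, 0.23856458]), 'ee_rot': array([ 0.69860099,  0.10819766,  0.69878602, -0.10930697]), 'force': array([-0.15737136,  1.22565639,  0.11522751]), 'wrist_torque': array([0.03027741, 0.01448838, 0.01198949]), 'grip_width': 0.0852936765479957}
```

View pics/scene0.png

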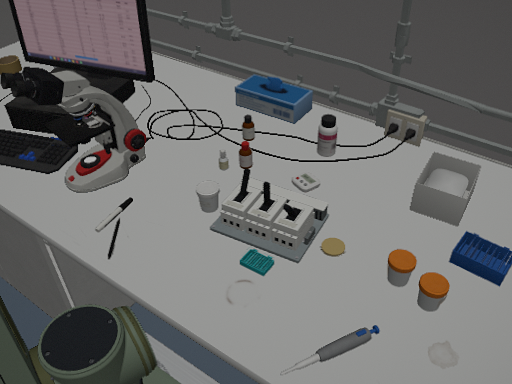

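View pics/top0.png

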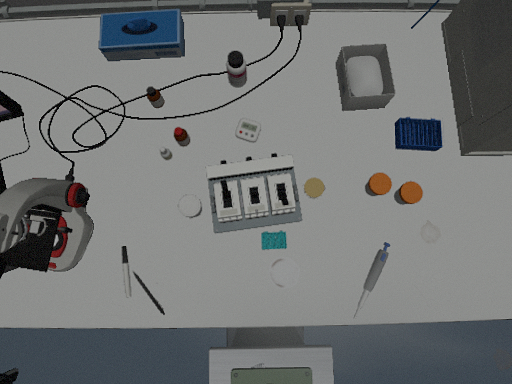

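```bash
python3 - <<'E'
import cv2
a=cv2.imread("pics/top0.png")[145:260,170:335];b=cv2.imread("pics/scene0.png")[155:280,180:355]
cv2.imwrite("pics/topz.png",cv2.resize(a,None,fx=4.8,fy=4.8,interpolation=cv2.INTER_CUBIC))
cv2.imwrite("pics/scenez.png",cv2.resize(b,None,fx=4.5,fy=4.5,interpolation=cv2.INTER_CUBIC))
E
```

```text
(no output)
```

View pics/topz.png

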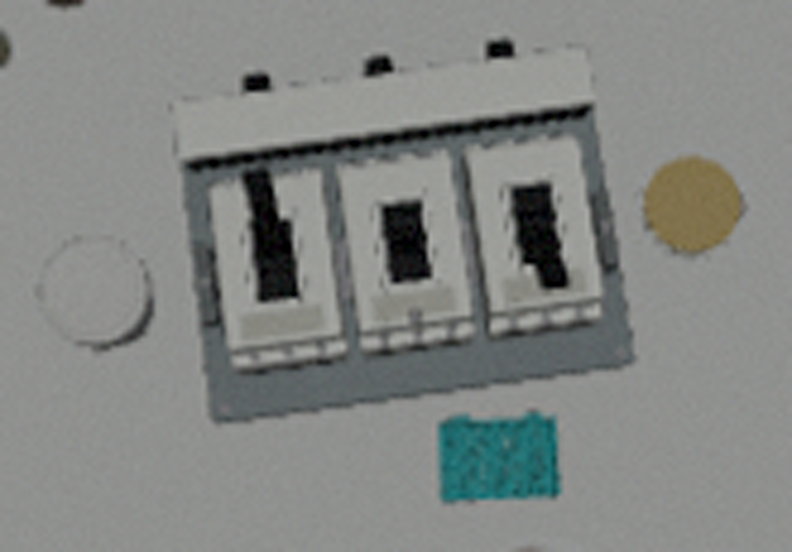

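View pics/scenez.png

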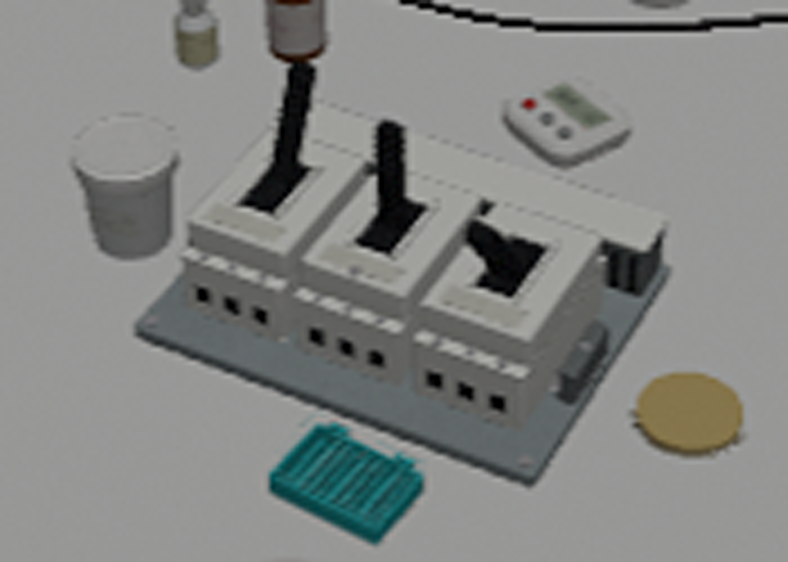

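```bash
cat > h.py <<'E'
import numpy as np, cv2
from workcell import *
from scipy.spatial.transform import Rotation as R
def ray(n,uv,z):
    m=camera_model(n);K=np.array([[m['fx'],0,m['cx']],[0,m['fy'],m['cy']],[0,0,1]])
    p=cv2.undistortPoints(np.array(uv,float).reshape(-1,1,2),K,m['distortion']).reshape(-1,2)
    q=m['orientation'];r=R.from_quat([q[1],q[2],q[3],q[0]])
    d=r.apply(np.c_[p,np.ones(len(p))]);o=m['xyz']
    return o+d*((z-o[2])/d[:,2])[:,None]
def proj(n,X):
    m=camera_model(n);K=np.array([[m['fx'],0,m['cx']],[0,m['fy'],m['cy']],[0,0,1]])
    q=m['orientation'];r=R.from_quat([q[1],q[2],q[3],q[0]])
    Rw=r.as_matrix().T
    return cv2.projectPoints(np.array(X,float).reshape(-1,1,3),cv2.Rodrigues(Rw)[0],-Rw@m['xyz'],K,m['distortion'])[0].reshape(-1,2)
E
python3 - <<'E'
from h import *
T=lambda *p:[(x/4.8+170-.4,y/4.8+145-.4) for x,y in p]
S=lambda *p:[(x/4.5+180-.4,y/4.5+155-.4) for x,y in p]
f=ray("top",T((213,420),(632,362)),.014);print("plate front top",f,np.linalg.norm(f[0]-f[1]))
f2=ray("scene",S((137,332),(532,485)),.014);print("plate front scene",f2,np.linalg.norm(f2[0]-f2[1]))
print("right back scene",ray("scene",S((668,272)),.014))
print("duct top",ray("top",T((180,165),(174,102),(590,50),(592,108)),.066))
print("slots",ray("top",T((403,240)),.074))
print("tip",ray("scene",S((390,127)),.142))
for n,m in(("top",T),("scene",S)):
  im=camera(n); mask=(im.max(2)<45).astype(np.uint8)
  k,l,s,c=cv2.connectedComponentsWithStats(mask)
  for i in range(1,k):
    if 15<s[i,4]<600 and 190<c[i,0]<330 and 150<c[i,1]<260: print(n,s[i],c[i])
print(im[200:204,265:268])
E
```

```text
plate front top [[ 0.45004307  0.14488026  0.014     ]
 [ 0.47826044 -0.0898319   0.014     ]] 0.23640223364451943
plate front scene [[ 0.44358692  0.14011021  0.014     ]
 [ 0.47116494 -0.0938848   0.014     ]] 0.23561453439295063
right back scene [[ 0.64761939 -0.07074654  0.014     ]]
duct top [[ 0.58385546  0.15716025  0.066     ]
 [ 0.6192969   0.16080451  0.066     ]
 [ 0.64456524 -0.06743948  0.066     ]
 [ 0.61160363 -0.06724769  0.066     ]]
slots [[0.53870986 0.03690855 0.074     ]]
tip [[0.53455025 0.03574616 0.142     ]]
top [209 167  84  14 148] [250.83108108 173.38513514]
top [221 180  11  28 172] [225.9244186  194.93604651]
top [277 184  11  21 149] [281.83221477 193.30872483]
top [250 187   9  17 119] [254.08403361 195.        ]
scene [234 167  16  35 216] [243.20833333 185.63888889]
scene [259 182  15  29 194] [266.16494845 197.69587629]
scene [284 204  17  17 152] [291.30921053 212.07236842]
scene [314 209   9  12  61] [317.95081967 214.40983607]
[[[ 7  9  7]
  [10  9 11]
  [ 8 10 11]]

 [[ 0  5  5]
  [12 10 11]
  [12 11 10]]

 [[ 1  6  6]
  [ 6  6  7]
  [ 6  9 11]]

 [[10 12 14]
  [ 7  5  7]
  [ 7 12 10]]]
```

```bash
python3 - <<'E'
from h import *
s=read_state();q=s['ee_rot'];r=R.from_quat([q[1],q[2],q[3],q[0]])
print(r.as_matrix(),s['ee_pos'],s['force'])
for n in("top","scene"): print(n,proj(n,[s['ee_pos'],s['ee_pos']+[0,0,.2],[0,0,.3],[.4,.3,.1]]))
print("top row187 tip back edge",ray("top",[(254.1,187),(254.1,203.5)],.142))
print(ray("top",[(250,195),(258.5,195)],.142),ray("top",[(254,203.5),(254,187)],.074))
yaw=.122; x=np.array([np.cos(yaw),np.sin(yaw),0]);
f=np.array([[.4470,.1420],[.4743,-.0925]]);print("front mid",f.mean(0),"plate ctr",f.mean(0)+.09*x[:2])
for off in(0,-.01,-.005): 
  P=np.r_[f.mean(0)+(.09+off)*x[:2],0]
  c=[P+a*x+b*np.array([-x[1],x[0],0])+[0,0,.074] for a in(-.052,.052) for b in(-.031,.031)]
  print(off,(proj("top",c)-[170,145]+.4)*4.8,(proj("scene",c)-[180,155]+.4)*4.5)
E
```

```text
[[-3.31607164e-04  3.03892407e-01  9.52706301e-01]
 [-1.01721474e-03  9.52705758e-01 -3.03892587e-01]
 [-9.99999428e-01 -1.06987985e-03 -6.80021962e-06]] [0.17465897 0.54754194 0.2388002 ] [ 0.40693287  0.18657171 -0.68439635]
top [[ -3.39394704 364.95869238]
 [-99.4924924  401.55340275]
 [279.53067875 483.92806379]
 [145.57760196 250.87958767]]
scene [[-15.21041209 151.14326635]
 [-50.98052079  68.13828104]
 [ 63.48664793 299.7796244 ]
 [144.99766352 186.71647983]]
top row187 tip back edge [[0.54392016 0.03485517 0.142     ]
 [0.50441815 0.03551577 0.142     ]]
[[0.52485355 0.04482195 0.142     ]
 [0.52448596 0.02482727 0.142     ]] [[0.51568313 0.03616529 0.074     ]
 [0.55851759 0.03545132 0.074     ]]
front mid [0.46065 0.02475] plate ctr [0.54998105 0.03570278]
0 [[476.74760716 306.76796634]
 [360.26219613 323.05369161]
 [448.51126158 117.79857199]
 [334.57070604 133.42826235]] [[414.3683497  290.28645023]
 [308.54110436 252.8395142 ]
 [503.97904034 174.80222064]
 [402.454057   141.75059174]]
-0.01 [[479.52581847 325.3846488 ]
 [362.79768058 341.73467547]
 [451.17375569 135.59837824]
 [336.98719    151.29009071]] [[405.16194389 302.1448451 ]
 [298.91048141 264.23069165]
 [495.82261277 185.31820874]
 [393.8929978  151.87800019]]
-0.005 [[478.13534194 316.06658794]
 [361.52851511 332.38443871]
 [449.84110215 126.68858552]
 [335.77751412 142.34925764]] [[409.77886021 296.19812837]
 [303.73972545 258.51864231]
 [499.91242404 180.04537583]
 [398.18537277 146.80029829]]
```

```bash
python3 - <<'E'
from h import *
for z in (0,.2): print(ray("top",[(92,225),(80,270),(88,195),(30,270)],z))
print(ray("scene",[(75,187),(120,180),(145,155)],0),ray("scene",[(145,130)],.15))
print(proj("top",[[.37,.29,.2],[.25,.45,.2]]))
E
```

```text
[[0.47572911 0.48420753 0.        ]
 [0.35427562 0.50927976 0.        ]
 [0.56025348 0.50175952 0.        ]
 [0.3549401  0.6497551  0.        ]]
[[0.45362291 0.3885652  0.2       ]
 [0.35779043 0.40834837 0.2       ]
 [0.52031659 0.40241455 0.2       ]
 [0.35831472 0.51918998 0.2       ]]
[[0.36632758 0.56808705 0.        ]
 [0.45995681 0.48672066 0.        ]
 [0.58623775 0.51726293 0.        ]] [[0.52979784 0.42310206 0.15      ]]
[[134.96718481 263.6626646 ]
 [ 57.33295128 322.62444775]]
```

Emit:
{"name": "step_arm", "arguments": {
  "plan": "0 0 0 0 -60 30 -1;-0.1 0 0 0 -110 80 -1;-0.2 0 0 0 -150 130 -1;-0.3 0 0 0 -190 180 -1;-0.431 0 0 0 -230 230 -1"
}}

```text
t: 0.82
ee_pos: [0.3148, 0.2716, 0.2392]
ee_rot: [0.706, -0.045, 0.706, 0.044]
force: [1.3, 1.0, 0.9]
grip_width: -0.0002
```

```bash
cat >> h.py <<'E'
def rel(target,yaw=.122):
    s=read_state();q=s['ee_rot'];r=R.from_quat([q[1],q[2],q[3],q[0]])
    c,sn=np.cos(yaw),np.sin(yaw)
    D=np.array([[0,-sn,c],[0,c,sn],[-1,0,0]])
    t=(r.inv()*R.from_matrix(D)).as_rotvec()
    print("turn",t.round(3),"shift mm",(r.inv().apply(np.array(target)-s['ee_pos'])*1000).round(1)); print(s['ee_pos'],s['force'],s['wrist_torque'],s['q'].round(2))
E
python3 -c "
from h import *
rel([.570,.039,.24])"
```

```text
turn [0.004 0.    0.001] shift mm [  -0.6 -262.9  223.9]
[0.31479215 0.27158793 0.23917494] [1.25344526 0.96483959 0.91452042] [ 0.08319199 -0.06691965  0.06124676] [ 0.68  0.07  1.89 -0.    1.18 -1.01]
```

Emit:
{"name": "step_arm", "arguments": {
  "plan": "0 0 0 0 -50 43 -1;0 0 0 0 -100 85 -1;0 0 0 0 -150 128 -1;0 0 0 0 -200 170 -1;0 0 0 0 -263 224 -1"
}}

```text
t: 1.45
ee_pos: [0.5457, 0.0604, 0.2394]
ee_rot: [0.706, -0.044, 0.706, 0.044]
force: [0.5, 1.4, -0.7]
grip_width: -0.0
```

Emit:
{"name": "step_arm", "arguments": {
  "plan": "0 0 0 0 0 0 -1;0 0 0 0 0 0 -1"
}}

```text
t: 1.7
ee_pos: [0.5451, 0.0605, 0.2388]
ee_rot: [0.705, -0.044, 0.706, 0.044]
force: [-0.4, 0.8, 0.1]
grip_width: 0.0001
```

```bash
python3 -c "
from h import *
rel([.570,.039,.122])
for n in('top','scene'):
  im=camera(n)[:,:,::-1];cv2.imwrite(f'pics/{n}1.png',cv2.resize(im[130:280,150:350],None,fx=3,fy=3,interpolation=cv2.INTER_CUBIC))"
```

```text
turn [ 0.003 -0.001 -0.   ] shift mm [116.8 -24.5  22.2]
[0.54508595 0.06048822 0.23879051] [-0.36726908  0.77830316  0.05291555] [ 0.00357151 -0.04412093 -0.00722673] [ 0.09  0.28  1.63  0.    1.24 -1.61]
```

View pics/scene1.png

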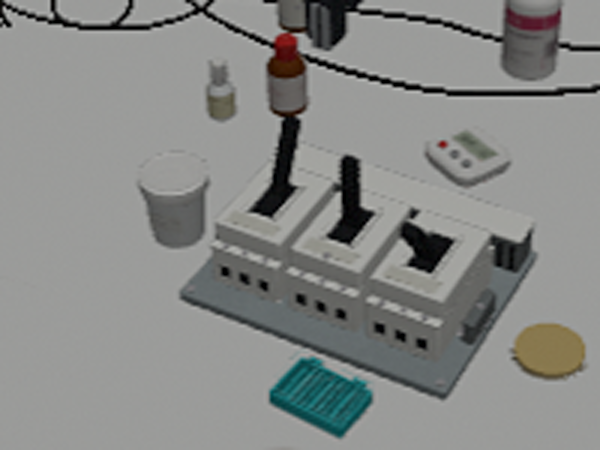

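Emit:
{"name": "step_arm", "arguments": {
  "plan": "0 0 0 0 -25 22 -1;0 0 0 0 -25 22 -1;0 0 0 60 -25 22 -1;0 0 0 90 -25 22 -1;0 0 0 90 -25 22 -1"
}}

```text
t: 2.42
ee_pos: [0.567, 0.0405, 0.1474]
ee_rot: [0.703, -0.045, 0.708, 0.046]
force: [0.6, -0.0, 1.2]
grip_width: 0.0001
```

```bash
python3 -c "
from h import *
rel([.570,.039,.122])
for n in('top','scene'):
  im=camera(n)[:,:,::-1];cv2.imwrite(f'pics/{n}2.png',cv2.resize(im[130:280,150:350],None,fx=4,fy=4,interpolation=cv2.INTER_CUBIC))"
```

```text
turn [ 0.006 -0.006 -0.001] shift mm [25.4 -1.9  2.9]
[0.56699688 0.04049598 0.14742187] [ 0.58865758 -0.04589367  1.17792631] [ 1.75599420e-02 -7.92889648e-05  2.27749176e-02] [ 0.05  0.38  1.71  0.    1.05 -1.65]
```

View pics/scene2.png

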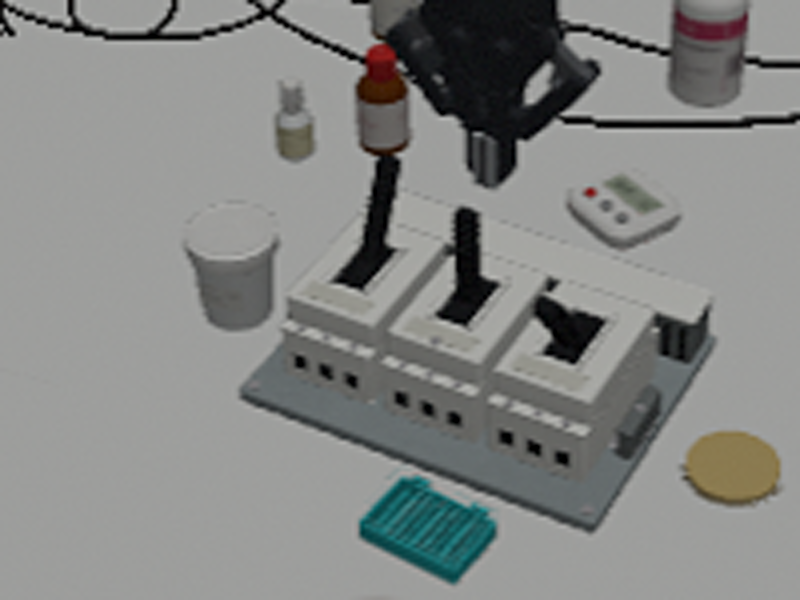

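View pics/top2.png

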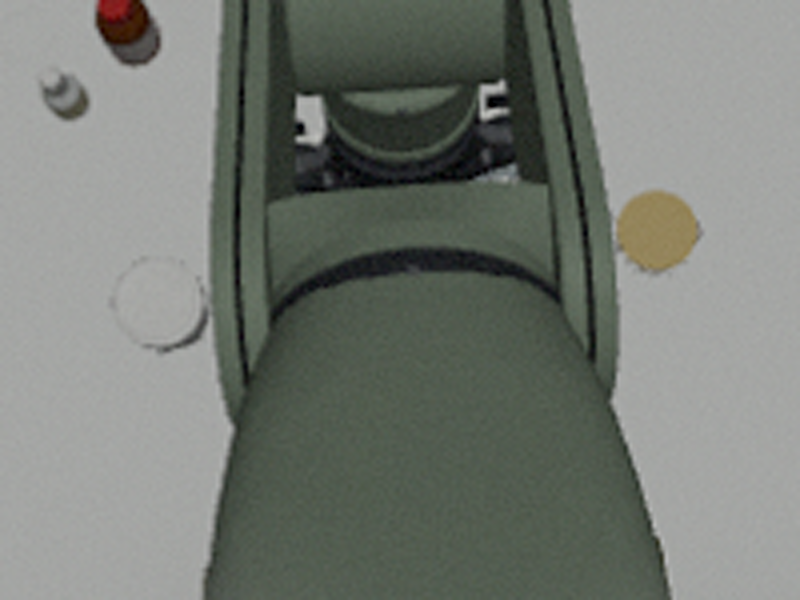

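Emit:
{"name": "step_arm", "arguments": {
  "plan": "0.006 -0.006 0 12 -2 3 -1;0.006 -0.006 0 25 -2 3 -1;0.006 -0.006 0 25 -2 3 -1"
}}

```text
t: 2.9
ee_pos: [0.5723, 0.0386, 0.1245]
ee_rot: [0.708, -0.043, 0.704, 0.043]
force: [-0.2, -1.1, -0.6]
grip_width: 0.0004
```

```bash
python3 -c "
from h import *
rel([.570,.039,.122])
for n in('scene',):
  im=camera(n)[:,:,::-1];cv2.imwrite(f'pics/{n}3.png',cv2.resize(im[130:280,150:350],None,fx=4,fy=4,interpolation=cv2.INTER_CUBIC))"
```

```text
turn [-0.     0.005 -0.   ] shift mm [ 2.5  0.7 -2.2]
[0.57225454 0.03857907 0.12448709] [-0.17722215 -1.09130317 -0.58466077] [-0.00771249  0.01626025 -0.0081504 ] [ 0.05  0.41  1.74  0.    0.99 -1.65]
```

View pics/scene3.png

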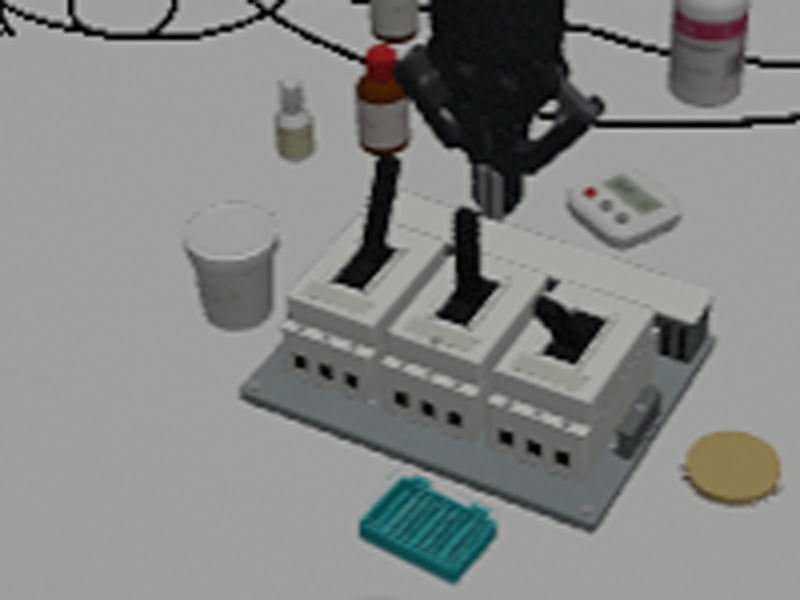

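Emit:
{"name": "step_arm", "arguments": {
  "plan": "0 0.005 0 2.5 0.5 -8 -1;0 0.005 0 2.5 0.5 -16 -1;0 0.005 0 2.5 0.5 -16 -1"
}}

```text
t: 3.32
ee_pos: [0.5559, 0.037, 0.1226]
ee_rot: [0.706, -0.043, 0.706, 0.043]
force: [0.5, -0.1, 0.5]
grip_width: 0.0001
```

Emit:
{"name": "step_arm", "arguments": {
  "plan": "0 0 0 0 0 -3 -1;0 0 0 0 0 -6 -1;0 0 0 0 0 -6 -1"
}}

```text
t: 3.7
ee_pos: [0.55, 0.0363, 0.1228]
ee_rot: [0.706, -0.043, 0.705, 0.043]
force: [0.4, -0.1, -0.1]
grip_width: -0.0001
```

```bash
python3 -c "
from h import *
rel([.550,.0366,.122])
for n in('scene',):
  im=camera(n)[:,:,::-1];cv2.imwrite(f'pics/{n}4.png',cv2.resize(im[130:280,150:350],None,fx=4,fy=4,interpolation=cv2.INTER_CUBIC))"
```

```text
turn [-0.     0.001 -0.   ] shift mm [0.8 0.3 0.1]
[0.54998057 0.03627603 0.12283692] [ 0.35220801 -0.12832583 -0.08945371] [-0.02568704 -0.01870038 -0.01665528] [ 0.04  0.38  1.79  0.    0.97 -1.65]
```

View pics/scene4.png

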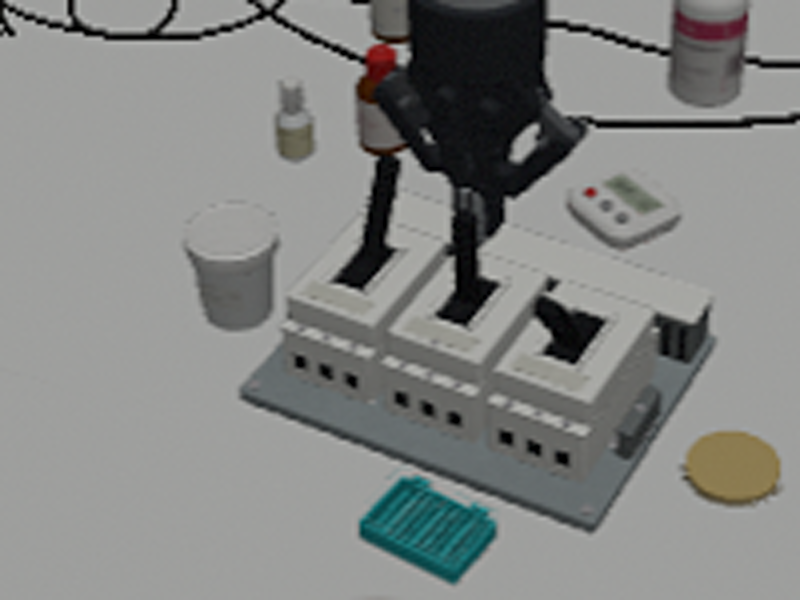

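Emit:
{"name": "step_arm", "arguments": {
  "plan": "0 0 0 0.8 0.3 -2 -1;0 0 0 0.8 0.3 -3 -1;0 0 0 0.8 0.3 -3 -1"
}}

```text
t: 4.12
ee_pos: [0.5469, 0.0362, 0.1219]
ee_rot: [0.706, -0.043, 0.706, 0.043]
force: [-0.2, 0.1, 0.2]
grip_width: 0.0
```

Emit:
{"name": "step_arm", "arguments": {
  "plan": "0 0 0 0 0 -2 -1;0 0 0 0 0 -3 -1;0 0 0 0 0 -3 -1"
}}

```text
t: 4.5
ee_pos: [0.5436, 0.0358, 0.1218]
ee_rot: [0.706, -0.043, 0.706, 0.043]
force: [0.9, 0.3, 0.1]
grip_width: 0.0001
```

Emit:
{"name": "step_arm", "arguments": {
  "plan": "0 0 0 0 0 -1 -1;0 0 0 0 0 -2 -1;0 0 0 0 0 -2 -1"
}}

```text
t: 4.88
ee_pos: [0.5414, 0.0356, 0.1217]
ee_rot: [0.706, -0.043, 0.706, 0.043]
force: [0.9, -0.2, -0.6]
grip_width: -0.0001
```

Emit:
{"name": "step_arm", "arguments": {
  "plan": "0 0 0 0 0 -1 -1;0 0 0 0 0 -2 -1;0 0 0 0 0 -2 -1"
}}

```text
t: 5.25
ee_pos: [0.5393, 0.0353, 0.1218]
ee_rot: [0.706, -0.043, 0.706, 0.043]
force: [0.7, 0.4, -0.4]
grip_width: 0.0003
```

Emit:
{"name": "step_arm", "arguments": {
  "plan": "0 0 0 0 0 -1 -1;0 0 0 0 0 -2 -1;0 0 0 0 0 -2 -1"
}}

```text
t: 5.62
ee_pos: [0.5371, 0.0351, 0.1218]
ee_rot: [0.706, -0.043, 0.706, 0.043]
force: [-0.2, 0.1, -1.5]
grip_width: -0.0004
```

```bash
python3 -c "
from h import *
rel([.550,.0366,.122])
for n in('scene',):
  im=camera(n)[:,:,::-1];cv2.imwrite(f'pics/{n}5.png',cv2.resize(im[130:280,150:350],None,fx=4,fy=4,interpolation=cv2.INTER_CUBIC))"
```

```text
turn [-0.    -0.001 -0.   ] shift mm [-0.2 -0.1 13. ]
[0.53709789 0.03507506 0.12176249] [-0.18651645  0.13554733 -1.49469274] [ 0.01118139 -0.12607399 -0.0050467 ] [ 0.04  0.37  1.82  0.    0.96 -1.65]
```

View pics/scene5.png

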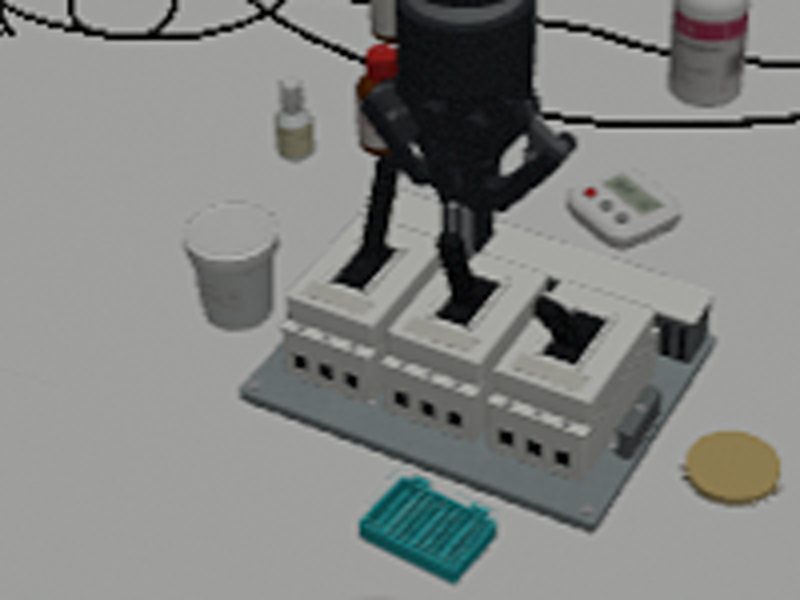

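Emit:
{"name": "step_arm", "arguments": {
  "plan": "0 0 0 0 0 -1 -1;0 0 0 0 0 -2 -1;0 0 0 0 0 -2 -1"
}}

```text
t: 6.05
ee_pos: [0.535, 0.0348, 0.1217]
ee_rot: [0.705, -0.043, 0.706, 0.043]
force: [0.5, 0.7, -0.7]
grip_width: 0.0
```

Emit:
{"name": "step_arm", "arguments": {
  "plan": "0 0 0 0 0 -1 -1;0 0 0 0 0 -2 -1;0 0 0 0 0 -2 -1"
}}

```text
t: 6.42
ee_pos: [0.5328, 0.0346, 0.1218]
ee_rot: [0.705, -0.043, 0.706, 0.043]
force: [-0.3, 0.4, 0.1]
grip_width: -0.0002
```

Emit:
{"name": "step_arm", "arguments": {
  "plan": "0 0 0 0 0 -1 -1;0 0 0 0 0 -2 -1;0 0 0 0 0 -2 -1"
}}

```text
t: 6.8
ee_pos: [0.5306, 0.0343, 0.1217]
ee_rot: [0.705, -0.043, 0.706, 0.043]
force: [0.2, -0.1, -0.7]
grip_width: -0.0
```

Emit:
{"name": "step_arm", "arguments": {
  "plan": "0 0 0 0 0 -1 -1;0 0 0 0 0 -2 -1;0 0 0 0 0 -2 -1"
}}

```text
t: 7.18
ee_pos: [0.5289, 0.0341, 0.1219]
ee_rot: [0.705, -0.043, 0.706, 0.043]
force: [2.2, -0.1, -0.5]
grip_width: 0.0002
```

Emit:
{"name": "step_arm", "arguments": {
  "plan": "0 0 0 0 0 -1 -1;0 0 0 0 0 -2 -1;0 0 0 0 0 -2 -1"
}}

```text
t: 7.55
ee_pos: [0.528, 0.0339, 0.1222]
ee_rot: [0.706, -0.043, 0.705, 0.043]
force: [5.3, 0.8, -1.5]
grip_width: -0.0001
```

Emit:
{"name": "step_arm", "arguments": {
  "plan": "0 0 0 0 0 -1 -1;0 0 0 0 0 -1 -1"
}}

```text
t: 7.8
ee_pos: [0.5278, 0.0339, 0.1225]
ee_rot: [0.707, -0.043, 0.704, 0.043]
force: [5.4, 1.3, -1.3]
grip_width: 0.0
```

Emit:
{"name": "step_arm", "arguments": {
  "plan": "0 0.003 0 0.4 0 -2 -1;0 0.003 0 0.4 0 -2 -1"
}}

```text
t: 8.05
ee_pos: [0.5263, 0.0337, 0.1223]
ee_rot: [0.706, -0.043, 0.705, 0.043]
force: [4.7, 0.8, -0.8]
grip_width: 0.0002
```

```bash
python3 -c "
from h import *
rel([.550,.0366,.122])
im=camera('scene')[:,:,::-1];cv2.imwrite('pics/scene6.png',cv2.resize(im[130:280,150:350],None,fx=4,fy=4,interpolation=cv2.INTER_CUBIC))
print(read_state()['force'])"
```

```text
turn [-0.     0.002 -0.   ] shift mm [ 0.3  0.  23.9]
[0.52626487 0.03368858 0.12227889] [ 4.72998233  0.84793288 -0.80566005] [ 0.09781209 -0.82272609 -0.01185601] [ 0.04  0.35  1.84  0.    0.95 -1.65]
[ 4.81966385  0.99491905 -1.82887708]
```

View pics/scene6.png

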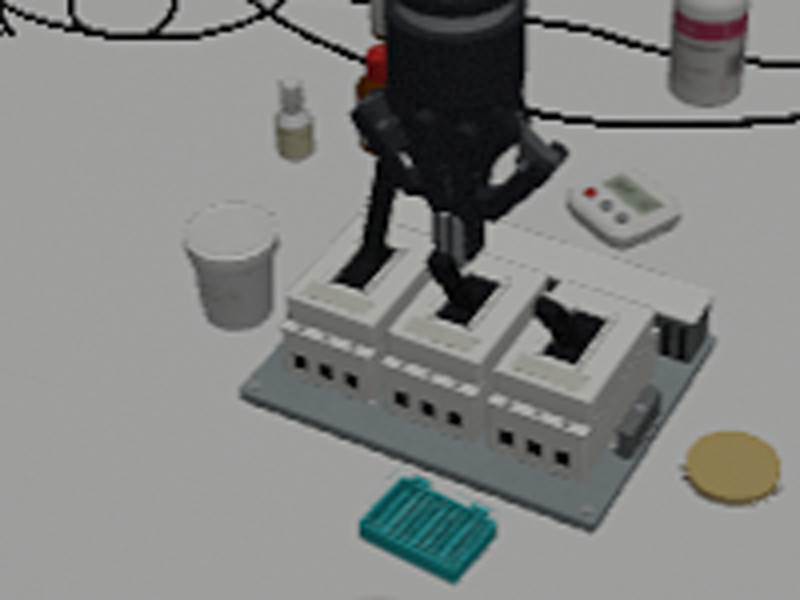

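Emit:
{"name": "step_arm", "arguments": {
  "plan": "0 0.002 0 0.3 0 -2 -1;0 0.002 0 0.3 0 -2 -1"
}}

```text
t: 8.35
ee_pos: [0.5246, 0.0334, 0.1221]
ee_rot: [0.706, -0.043, 0.706, 0.043]
force: [4.8, 0.9, -0.7]
grip_width: -0.0003
```

Emit:
{"name": "step_arm", "arguments": {
  "plan": "0 0.001 0 0.2 0 -2 -1;0 0.001 0 0.2 0 -2 -1"
}}

```text
t: 8.6
ee_pos: [0.5227, 0.0332, 0.122]
ee_rot: [0.706, -0.043, 0.706, 0.043]
force: [5.2, 0.4, 0.1]
grip_width: 0.0002
```

Emit:
{"name": "step_arm", "arguments": {
  "plan": "0 0.001 0 0.2 0 -1.5 -1;0 0.001 0 0.2 0 -1.5 -1"
}}

```text
t: 8.85
ee_pos: [0.5213, 0.033, 0.1219]
ee_rot: [0.706, -0.043, 0.706, 0.043]
force: [4.6, 0.7, -0.4]
grip_width: 0.0002
```

Emit:
{"name": "step_arm", "arguments": {
  "plan": "0 0.001 0 0.2 0 -1.5 -1;0 0.001 0 0.2 0 -1.5 -1"
}}

```text
t: 9.1
ee_pos: [0.5201, 0.0328, 0.1218]
ee_rot: [0.705, -0.043, 0.706, 0.043]
force: [4.6, 0.5, -0.5]
grip_width: -0.0002
```

Emit:
{"name": "step_arm", "arguments": {
  "plan": "0 0 0 0 0 -1 -1;0 0 0 0 0 -1 -1"
}}

```text
t: 9.35
ee_pos: [0.5197, 0.0327, 0.1221]
ee_rot: [0.706, -0.043, 0.706, 0.043]
force: [6.0, 0.9, 0.2]
grip_width: -0.0
```

Emit:
{"name": "step_arm", "arguments": {
  "plan": "0 0 0 0 0 -1 -1;0 0 0 0 0 -1 -1"
}}

```text
t: 9.6
ee_pos: [0.5194, 0.0327, 0.1224]
ee_rot: [0.707, -0.043, 0.705, 0.043]
force: [5.2, 0.4, -0.7]
grip_width: 0.0003
```

Emit:
{"name": "step_arm", "arguments": {
  "plan": "0 0.003 0 0.3 0 -1.5 -1;0 0.003 0 0.3 0 -1.5 -1"
}}

```text
t: 9.85
ee_pos: [0.5192, 0.0326, 0.1225]
ee_rot: [0.707, -0.043, 0.705, 0.043]
force: [7.5, 2.0, 0.3]
grip_width: -0.0001
```

Emit:
{"name": "step_arm", "arguments": {
  "plan": "0 0.003 0 0.3 0 -1.5 -1;0 0.003 0 0.3 0 -1.5 -1"
}}

```text
t: 10.1
ee_pos: [0.519, 0.0326, 0.1227]
ee_rot: [0.707, -0.043, 0.705, 0.043]
force: [6.8, 1.2, 0.5]
grip_width: 0.0
```

Emit:
{"name": "step_arm", "arguments": {
  "plan": "0 0.004 0 0.5 0 -1.6 -1;0 0.004 0 0.5 0 -2.0 -1"
}}

```text
t: 10.35
ee_pos: [0.5188, 0.0326, 0.1228]
ee_rot: [0.707, -0.043, 0.705, 0.043]
force: [7.9, 1.7, -0.2]
grip_width: 0.0
```

Emit:
{"name": "step_arm", "arguments": {
  "plan": "0 0.004 0 0.5 0 -2 -1;0 0.004 0 0.5 0 -2.5 -1;0 0.004 0 0.5 0 -2.5 -1"
}}

```text
t: 10.72
ee_pos: [0.5185, 0.0325, 0.123]
ee_rot: [0.707, -0.043, 0.704, 0.043]
force: [7.8, 0.8, -0.6]
grip_width: -0.0006
```

```bash
python3 -c "
from h import *
rel([.550,.0366,.122])
im=camera('scene')[:,:,::-1];cv2.imwrite('pics/scene7.png',cv2.resize(im[130:280,150:350],None,fx=4,fy=4,interpolation=cv2.INTER_CUBIC))
print(read_state()['force'])"
```

```text
turn [-0.001  0.004  0.001] shift mm [ 1.1  0.3 31.8]
[0.51850434 0.0324962  0.12300361] [ 7.8250355   0.82625325 -0.6374281 ] [ 0.25495743 -1.3581534  -0.02015666] [ 0.04  0.34  1.86 -0.    0.94 -1.65]
[7.2617351  1.46871587 0.04675319]
```

View pics/scene7.png

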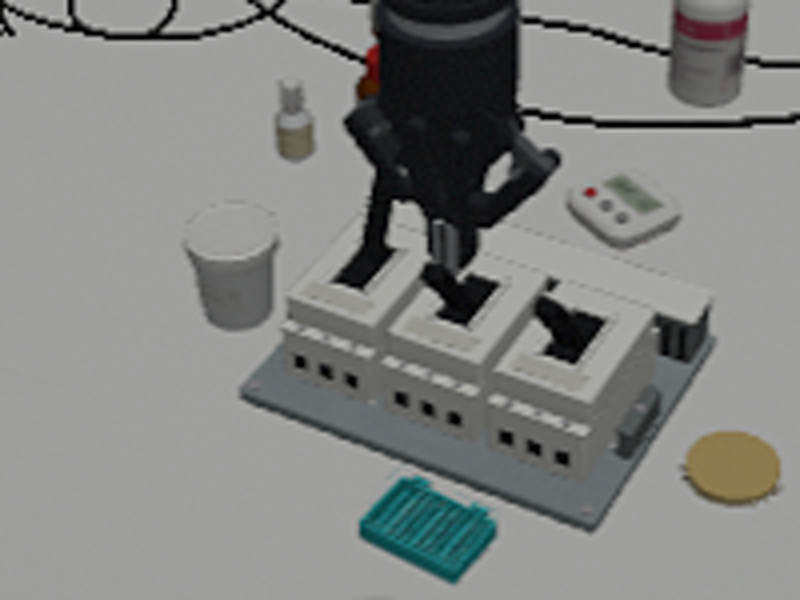

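Emit:
{"name": "step_arm", "arguments": {
  "plan": "0 0.004 0 1 0 -2.5 -1;0 0.004 0 1 0 -3 -1;0 0.004 0 1 0 -3 -1"
}}

```text
t: 11.15
ee_pos: [0.5183, 0.0324, 0.1229]
ee_rot: [0.708, -0.043, 0.703, 0.043]
force: [9.4, 1.3, -1.4]
grip_width: -0.0003
```

Emit:
{"name": "step_arm", "arguments": {
  "plan": "0 0.006 0 1 0 -3 -1;0 0.006 0 1 0 -3.3 -1;0 0.006 0 1 0 -3.3 -1"
}}

```text
t: 11.52
ee_pos: [0.5182, 0.0324, 0.123]
ee_rot: [0.709, -0.043, 0.703, 0.043]
force: [10.7, 1.4, -0.8]
grip_width: -0.0002
```

Emit:
{"name": "step_arm", "arguments": {
  "plan": "0 0.004 0 0 0 20 -1;0 0.004 0 -20 0 25 -1;0 0.004 0 -60 0 25 -1;0 0.004 0 -75 0 25 -1;0 0.004 0 -75 0 25 -1"
}}

```text
t: 12.15
ee_pos: [0.5416, 0.0353, 0.1983]
ee_rot: [0.707, -0.043, 0.705, 0.042]
force: [0.6, -0.6, 0.3]
grip_width: -0.0001
```

```bash
python3 -c "
from h import *
rel([.447,.0235,.195])
im=camera('scene')[:,:,::-1];cv2.imwrite('pics/scene8.png',cv2.resize(im[130:280,150:350],None,fx=4,fy=4,interpolation=cv2.INTER_CUBIC))
"
```

```text
turn [-0.001  0.003  0.001] shift mm [  3.   -0.3 -95.3]
[0.54156542 0.03530446 0.19833851] [ 0.58572044 -0.63922544  0.29088815] [-0.02438612  0.02483079 -0.05358002] [ 0.04  0.3   1.71 -0.    1.14 -1.65]
```

View pics/scene8.png

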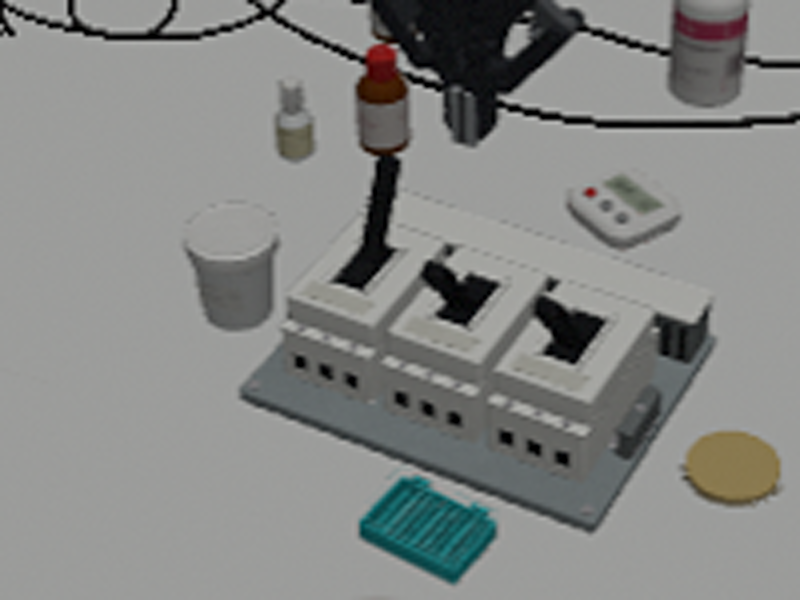

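Lever now lies over to OFF (tip at about (437,270) in the zoom), neighbours unchanged. Go round to the front.

Emit:
{"name": "step_arm", "arguments": {
  "plan": "0 0.003 0 3 0 -50 -1;0 0.003 0 3 0 -95 -1;0 0.003 0 3 0 -95 -1;0 0.003 0 40 0 -95 -1;0 0.003 0 50 0 -95 -1"
}}

```text
t: 12.82
ee_pos: [0.4454, 0.0238, 0.1448]
ee_rot: [0.703, -0.043, 0.708, 0.042]
force: [0.8, -0.4, 0.0]
grip_width: 0.0003
```

```bash
python3 -c "
from h import *
rel([.447,.0235,.122])
im=camera('scene')[:,:,::-1];cv2.imwrite('pics/scene9.png',cv2.resize(im[130:280,150:350],None,fx=4,fy=4,interpolation=cv2.INTER_CUBIC))
"
```

```text
turn [-0.001 -0.007  0.   ] shift mm [22.8 -0.5  1.7]
[0.4453912  0.0237949  0.14476367] [ 0.79688145 -0.38752479  0.00248603] [0.02425285 0.0507362  0.04305499] [ 0.03  0.21  1.98 -0.    0.95 -1.66]
```

View pics/scene9.png

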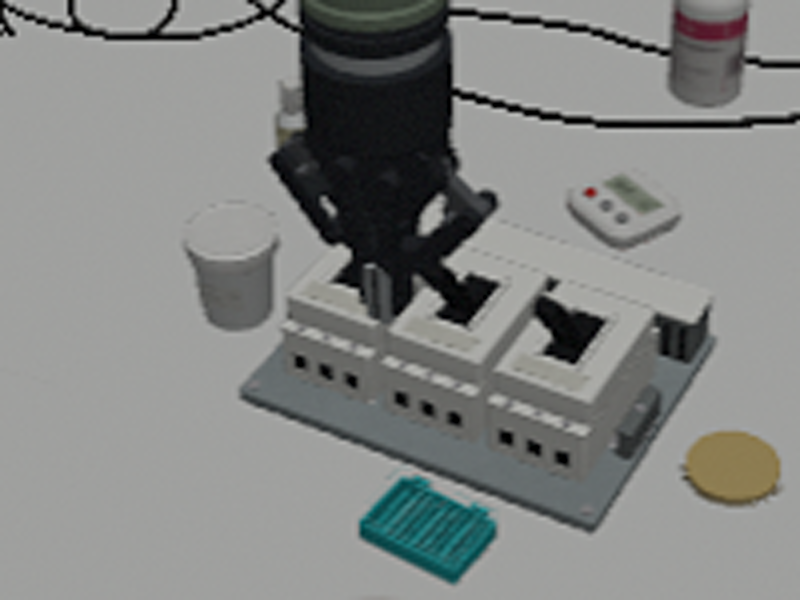

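Emit:
{"name": "step_arm", "arguments": {
  "plan": "0 -0.007 0 12 -0.5 0 -1;0 -0.007 0 23 -0.5 0 -1;0 -0.007 0 23 -0.5 2 -1;0 -0.007 0 23 -0.5 2 -1"
}}

```text
t: 13.38
ee_pos: [0.4482, 0.0236, 0.1219]
ee_rot: [0.706, -0.043, 0.706, 0.043]
force: [-0.6, -0.1, 0.6]
grip_width: 0.0001
```

Emit:
{"name": "step_arm", "arguments": {
  "plan": "0 0 0 0 0 4 -1;0 0 0 0 0 8 -1;0 0 0 0 0 12 -1;0 0 0 0 0 16 -1;0 0 0 0 0 20 -1"
}}

```text
t: 14.0
ee_pos: [0.4683, 0.026, 0.1219]
ee_rot: [0.706, -0.043, 0.706, 0.043]
force: [0.4, 0.6, -0.1]
grip_width: -0.0001
```

```bash
python3 -c "
from h import *
rel([.53,.0337,.121])
im=camera('scene')[:,:,::-1];cv2.imwrite('pics/scene10.png',cv2.resize(im[130:280,150:350],None,fx=4,fy=4,interpolation=cv2.INTER_CUBIC))
"
```

```text
turn [-0.001  0.001  0.   ] shift mm [ 1.   0.2 62.1]
[0.46832416 0.0260487  0.1219492 ] [ 0.36999484  0.61415126 -0.09050729] [-0.05869226  0.03480719  0.02678118] [ 0.03  0.27  1.97 -0.    0.9  -1.66]
```

View pics/scene10.png

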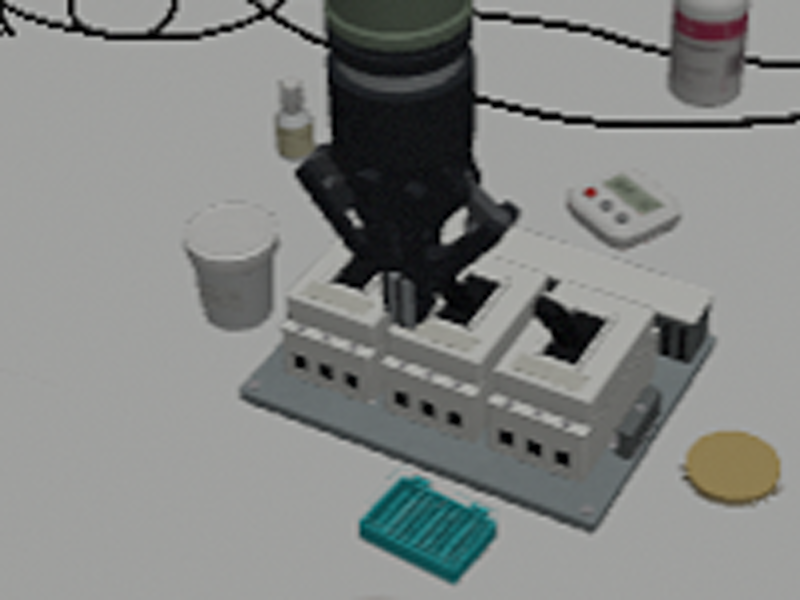

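Emit:
{"name": "step_arm", "arguments": {
  "plan": "0 0 0 1 0 4 -1;0 0 0 1 0 8 -1;0 0 0 1 0 12 -1;0 0 0 1 0 16 -1;0 0 0 1 0 20 -1"
}}

```text
t: 14.68
ee_pos: [0.4886, 0.0285, 0.121]
ee_rot: [0.706, -0.043, 0.706, 0.043]
force: [-1.4, -0.7, 1.2]
grip_width: -0.0003
```

Emit:
{"name": "step_arm", "arguments": {
  "plan": "0 0 0 0 0 4 -1;0 0 0 0 0 8 -1;0 0 0 0 0 12 -1;0 0 0 0 0 16 -1;0 0 0 0 0 20 -1"
}}

```text
t: 15.3
ee_pos: [0.5089, 0.031, 0.121]
ee_rot: [0.706, -0.043, 0.705, 0.043]
force: [-1.2, -0.2, 1.1]
grip_width: 0.0
```

Emit:
{"name": "step_arm", "arguments": {
  "plan": "0 0 0 0 0 2 -1;0 0 0 0 0 4 -1;0 0 0 0 0 4 -1"
}}

```text
t: 15.68
ee_pos: [0.5131, 0.0315, 0.121]
ee_rot: [0.706, -0.043, 0.705, 0.043]
force: [0.7, -0.2, 0.3]
grip_width: 0.0001
```

Emit:
{"name": "step_arm", "arguments": {
  "plan": "0 0 0 0 0 2 -1;0 0 0 0 0 3 -1;0 0 0 0 0 3 -1"
}}

```text
t: 16.05
ee_pos: [0.5163, 0.0318, 0.121]
ee_rot: [0.707, -0.043, 0.705, 0.043]
force: [0.6, -0.0, 0.2]
grip_width: 0.0001
```

Emit:
{"name": "step_arm", "arguments": {
  "plan": "0 0 0 0 0 2 -1;0 0 0 0 0 3 -1;0 0 0 0 0 3 -1"
}}

```text
t: 16.42
ee_pos: [0.5195, 0.0322, 0.121]
ee_rot: [0.707, -0.043, 0.705, 0.043]
force: [0.2, -0.7, 0.1]
grip_width: -0.0001
```

Emit:
{"name": "step_arm", "arguments": {
  "plan": "0 0 0 0 0 2 -1;0 0 0 0 0 3 -1;0 0 0 0 0 3 -1"
}}

```text
t: 16.8
ee_pos: [0.5226, 0.0326, 0.121]
ee_rot: [0.707, -0.043, 0.705, 0.043]
force: [-1.9, 0.2, 0.8]
grip_width: -0.0001
```

Emit:
{"name": "step_arm", "arguments": {
  "plan": "0 0 0 0 0 2 -1;0 0 0 0 0 3 -1;0 0 0 0 0 3 -1"
}}

```text
t: 17.18
ee_pos: [0.5258, 0.033, 0.121]
ee_rot: [0.707, -0.043, 0.705, 0.043]
force: [-1.3, 0.1, 1.4]
grip_width: 0.0
```

```bash
python3 -c "
from h import *
rel([.53,.0337,.121])
im=camera('scene')[:,:,::-1];cv2.imwrite('pics/scene11.png',cv2.resize(im[130:280,150:350],None,fx=4,fy=4,interpolation=cv2.INTER_CUBIC))
"
```

```text
turn [-0.001  0.003  0.   ] shift mm [0.  0.2 4.3]
[0.52578063 0.03300906 0.12101318] [-1.2754942   0.05067969  1.39575233] [-0.00963013  0.1056782   0.05422926] [ 0.04  0.35  1.85  0.    0.94 -1.65]
```

View pics/scene11.png

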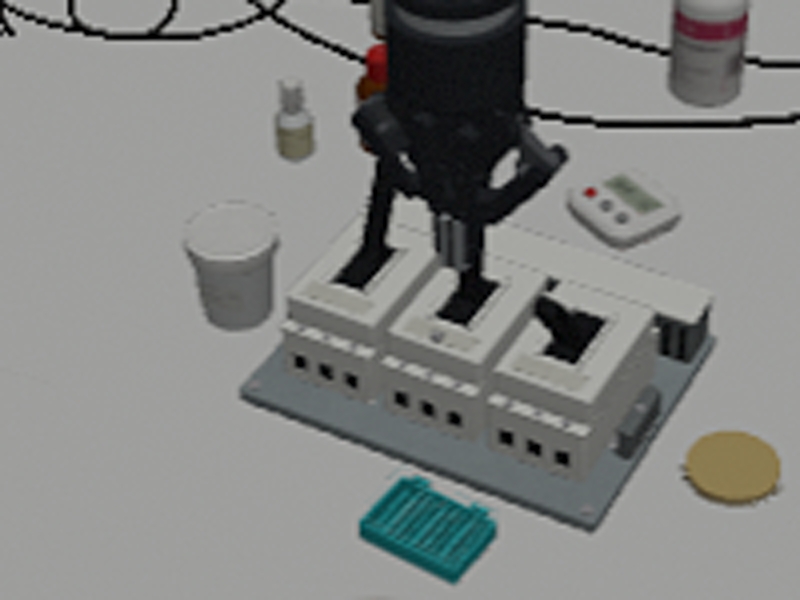

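Emit:
{"name": "step_arm", "arguments": {
  "plan": "0 0.002 0 0 0 2 -1;0 0.002 0 0 0 3 -1;0 0.002 0 0 0 3 -1"
}}

```text
t: 17.6
ee_pos: [0.529, 0.0334, 0.121]
ee_rot: [0.706, -0.043, 0.705, 0.043]
force: [-0.7, 0.1, -0.4]
grip_width: -0.0001
```

Emit:
{"name": "step_arm", "arguments": {
  "plan": "0 0 0 0 0 1 -1;0 0 0 0 0 3 -1;0 0 0 0 0 3 -1"
}}

```text
t: 17.98
ee_pos: [0.5321, 0.0338, 0.1209]
ee_rot: [0.706, -0.043, 0.705, 0.043]
force: [-0.3, -0.1, 0.1]
grip_width: 0.0001
```

Emit:
{"name": "step_arm", "arguments": {
  "plan": "0 0 0 0 0 1 -1;0 0 0 0 0 2 -1;0 0 0 0 0 2 -1"
}}

```text
t: 18.35
ee_pos: [0.5342, 0.034, 0.1208]
ee_rot: [0.706, -0.043, 0.705, 0.043]
force: [-0.8, 0.3, -0.3]
grip_width: -0.0003
```

Emit:
{"name": "step_arm", "arguments": {
  "plan": "0 0 0 0 0 1 -1;0 0 0 0 0 2 -1;0 0 0 0 0 2 -1"
}}

```text
t: 18.73
ee_pos: [0.5364, 0.0343, 0.1209]
ee_rot: [0.706, -0.043, 0.705, 0.043]
force: [-0.7, -0.4, 0.3]
grip_width: -0.0001
```

Emit:
{"name": "step_arm", "arguments": {
  "plan": "0 0 0 0 0 1 -1;0 0 0 0 0 2 -1;0 0 0 0 0 2 -1"
}}

```text
t: 19.1
ee_pos: [0.5386, 0.0345, 0.1209]
ee_rot: [0.706, -0.043, 0.705, 0.043]
force: [-0.6, 0.1, -0.1]
grip_width: -0.0003
```

Emit:
{"name": "step_arm", "arguments": {
  "plan": "0 0 0 0 0 1 -1;0 0 0 0 0 1.5 -1;0 0 0 0 0 1.5 -1"
}}

```text
t: 19.48
ee_pos: [0.5402, 0.0347, 0.1209]
ee_rot: [0.707, -0.043, 0.705, 0.043]
force: [-0.5, -0.7, -0.4]
grip_width: 0.0
```

```bash
python3 -c "
from h import *
rel([.55,.0357,.121])
im=camera('scene')[:,:,::-1];cv2.imwrite('pics/scene12.png',cv2.resize(im[130:280,150:350],None,fx=4,fy=4,interpolation=cv2.INTER_CUBIC))
"
```

```text
turn [-0.001  0.002  0.   ] shift mm [-0.  -0.2  9.9]
[0.5401685  0.03469564 0.12094207] [-0.53206815 -0.71603322 -0.38540889] [0.03707614 0.15389807 0.00137386] [ 0.04  0.37  1.81 -0.    0.95 -1.65]
```

View pics/scene12.png

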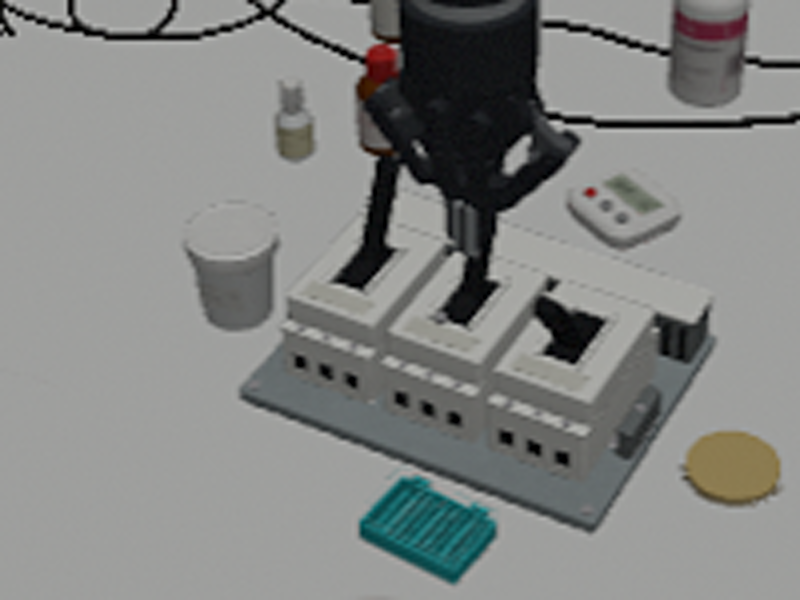

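Emit:
{"name": "step_arm", "arguments": {
  "plan": "0 0 0 0 0 0.8 -1;0 0 0 0 0 1.5 -1;0 0 0 0 0 1.5 -1"
}}

```text
t: 19.9
ee_pos: [0.5418, 0.0349, 0.1209]
ee_rot: [0.707, -0.043, 0.705, 0.043]
force: [-0.0, -0.1, -0.7]
grip_width: 0.0003
```

Emit:
{"name": "step_arm", "arguments": {
  "plan": "0 0 0 0 0 0.8 -1;0 0 0 0 0 1.5 -1;0 0 0 0 0 1.5 -1"
}}

```text
t: 20.27
ee_pos: [0.5434, 0.0351, 0.121]
ee_rot: [0.707, -0.043, 0.705, 0.043]
force: [-1.2, -0.8, 0.7]
grip_width: 0.0003
```

Emit:
{"name": "step_arm", "arguments": {
  "plan": "0 0 0 0 0 0.8 -1;0 0 0 0 0 1.5 -1;0 0 0 0 0 1.5 -1"
}}

```text
t: 20.65
ee_pos: [0.545, 0.0353, 0.121]
ee_rot: [0.707, -0.043, 0.705, 0.043]
force: [-1.0, -0.8, -1.0]
grip_width: 0.0
```

Emit:
{"name": "step_arm", "arguments": {
  "plan": "0 0 0 0 0 0.8 -1;0 0 0 0 0 1.5 -1;0 0 0 0 0 1.5 -1"
}}

```text
t: 21.02
ee_pos: [0.5467, 0.0355, 0.121]
ee_rot: [0.707, -0.043, 0.705, 0.043]
force: [-1.3, -1.5, -0.2]
grip_width: -0.0001
```

Emit:
{"name": "step_arm", "arguments": {
  "plan": "0 0 0 0 0 0.8 -1;0 0 0 0 0 1.5 -1;0 0 0 0 0 1.5 -1"
}}

```text
t: 21.4
ee_pos: [0.548, 0.0356, 0.121]
ee_rot: [0.707, -0.043, 0.705, 0.043]
force: [-2.2, -0.6, 1.1]
grip_width: 0.0002
```

```bash
python3 -c "
from h import *
rel([.55,.0357,.121])
im=camera('scene')[:,:,::-1];cv2.imwrite('pics/scene13.png',cv2.resize(im[130:280,150:350],None,fx=4,fy=4,interpolation=cv2.INTER_CUBIC))
"
```

```text
turn [-0.001  0.003  0.   ] shift mm [ 0.  -0.2  2. ]
[0.54797481 0.03563341 0.1210261 ] [-2.21833952 -0.56061374  1.09448908] [-0.05444251  0.34606196 -0.02342233] [ 0.04  0.38  1.8  -0.    0.96 -1.65]
```

View pics/scene13.png

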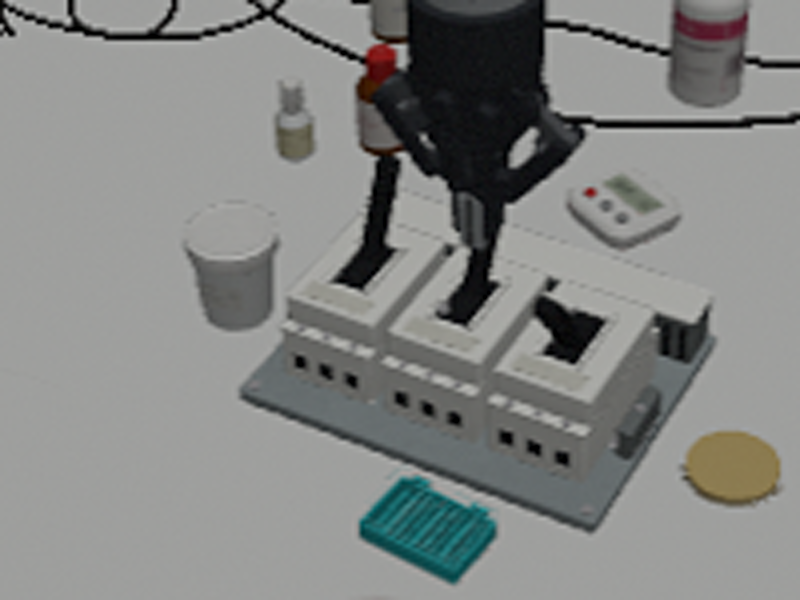

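Force begins to rise: ON stop near. A little more.

Emit:
{"name": "step_arm", "arguments": {
  "plan": "0 0 0 0 0 0.8 -1;0 0 0 0 0 1.2 -1;0 0 0 0 0 1.2 -1"
}}

```text
t: 21.82
ee_pos: [0.5481, 0.0357, 0.1209]
ee_rot: [0.706, -0.043, 0.706, 0.043]
force: [-4.8, -0.1, 2.8]
grip_width: 0.0003
```

Emit:
{"name": "step_arm", "arguments": {
  "plan": "0 0.003 0 0 0 0.8 -1;0 0.003 0 0 0 1.2 -1;0 0.003 0 0 0 1.2 -1"
}}

```text
t: 22.2
ee_pos: [0.5482, 0.0357, 0.1209]
ee_rot: [0.704, -0.043, 0.708, 0.043]
force: [-6.7, -0.1, 4.5]
grip_width: -0.0001
```

ON stop met. Retreat to the front, then up.

Emit:
{"name": "step_arm", "arguments": {
  "plan": "0 -0.003 0 0 0 -8 -1;0 -0.003 0 0 0 -25 -1;0 -0.003 0 -20 0 -30 -1;0 -0.003 0 -70 0 -30 -1;0 -0.003 0 -100 0 -30 -1"
}}

```text
t: 22.82
ee_pos: [0.5206, 0.0323, 0.2237]
ee_rot: [0.707, -0.043, 0.705, 0.043]
force: [-0.0, -0.2, -0.1]
grip_width: 0.0002
```

Emit:
{"name": "step_arm", "arguments": {
  "plan": "0 0 0 -30 0 -60 -1;0 0 0 -50 0 -110 -1;0 0 0 -50 0 -160 -1;0 0 0 -50 0 -160 -1;0 0 0 -50 0 -160 -1"
}}

```text
t: 23.45
ee_pos: [0.3627, 0.0131, 0.2737]
ee_rot: [0.708, -0.043, 0.703, 0.043]
force: [0.5, -0.1, 0.4]
grip_width: -0.0001
```

```bash
python3 -c "
from h import *
im=camera('scene')[:,:,::-1];cv2.imwrite('pics/scene14.png',cv2.resize(im[130:280,150:350],None,fx=4,fy=4,interpolation=cv2.INTER_CUBIC))
im=camera('top')[:,:,::-1];cv2.imwrite('pics/top14.png',cv2.resize(im[130:280,150:350],None,fx=4,fy=4,interpolation=cv2.INTER_CUBIC))
print(read_state())"
```

```text
{'t': 23.55, 'q': array([ 4.36238681e-03, -4.94577782e-02,  1.92173128e+00,  5.70833076e-05,
        1.26421362e+00, -1.68738633e+00]), 'qd': array([ 0.00173263,  0.00952058,  0.00231696, -0.00144473,  0.00796917,
        0.00180446]), 'joint_torque': array([-2.52519781e-02, -2.14209008e+01, -2.34639037e+01, -8.23519858e-04,
       -6.62793362e-03,  2.36537226e-04]), 'ee_pos': array([0.36298355, 0.01310048, 0.27319669]), 'ee_rot': array([ 0.70761548, -0.0428129 ,  0.70400885,  0.04264888]), 'force': array([ 0.59570096,  0.3532041 , -0.28302554]), 'wrist_torque': array([-0.05866647, -0.01088367, -0.0198673 ]), 'grip_width': 2.1561420971703e-05}
```

View pics/scene14.png

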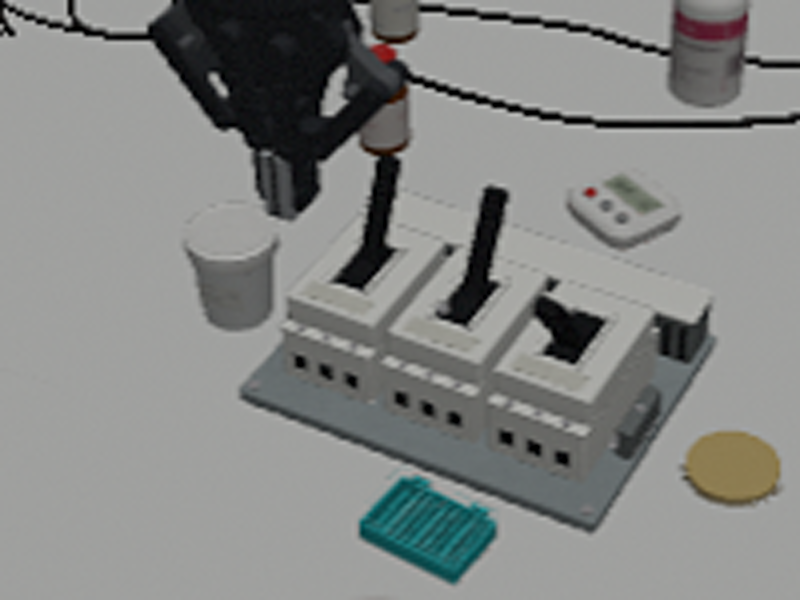

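View pics/top14.png

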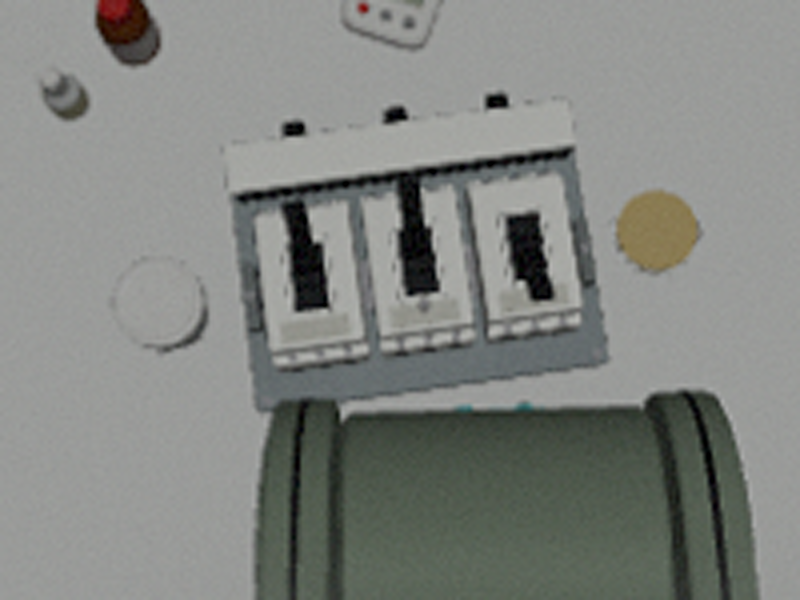

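The middle lever (tip at (495,192) in the zoomed scene view) stands parallel to the left ON lever. The right lever is still OFF, and the cup, slide box and dish have not moved. The robot touches nothing.

```bash
python3 -c "
from workcell import *
print(job_done())"
```

```text
the job is handed in; nothing more can be done
None
```

The tripped cut-out was the middle one. I reset it, threw it to ON, and handed the job in at about 23.6 s.

- **Push to OFF:** with the closed fingers I pushed the lever to the front. It moved freely at first, then the latch resisted with about 5 N over roughly 9 mm. After that it met the firm stop, which I pressed until the wrist sensor read 10.7 N along x (10.8 N overall).
- **Throw to ON:** from the front side I pushed it back. It swung freely past +0.1 rad, which confirms the latch was in, and reached the ON stop. There the sensor read about 8 N in total, with no further movement.
- **Last checks:** in both pictures the middle lever leans parallel to the left ON lever. The right lever is still OFF. The cup, slide box and dish look unmoved, though the top view shows only the back edge of the slide box. The arm is clear, with the force reading at noise level.

I judged the final lean of the levers by eye, not by measurement. No check failed or disagreed, and `job_done()` gave no verdict.

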